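# Car keys onto their dowels

### The job

Pick the three car keys out of the clutter on the hallway ledge and put each one with its key ring over the dowel of its own colour, so that it lies flat on the ledge with the dowel standing up through the ring. Leave the bottle opener, the ice scraper and the glass bowl where they are, and let go of everything at the end.

Things in the scene. Friction and masses are not known exactly. Their poses are not given: they have to be found in the camera images.
- key_blue: Loose rigid car key, blue fob, lying flat, 60 g. Fob 50 (x) x 32 (y) x 16 mm high: grip it across y. Origin: centre of fob's underside; z up. Fixed flat at the fob's +x end: steel key ring (does not swing), centre x = +45 mm, inside 35 mm, outside 46 mm, 5 mm thick, on the underside's level. At the -x end: steel blade to x = -57 mm, 8 mm wide, 4 to 12 mm above the underside.
- key_yellow: Loose rigid car key, yellow fob, lying flat, 60 g. Fob 50 (x) x 32 (y) x 16 mm high: grip it across y. Origin: centre of fob's underside; z up. Fixed flat at the fob's +x end: steel key ring (does not swing), centre x = +45 mm, inside 35 mm, outside 46 mm, 5 mm thick, on the underside's level. At the -x end: steel blade to x = -57 mm, 8 mm wide, 4 to 12 mm above the underside.
- key_green: Loose rigid car key, green fob, lying flat, 60 g. Fob 50 (x) x 32 (y) x 16 mm high: grip it across y. Origin: centre of fob's underside; z up. Fixed flat at the fob's +x end: steel key ring (does not swing), centre x = +45 mm, inside 35 mm, outside 46 mm, 5 mm thick, on the underside's level. At the -x end: steel blade to x = -57 mm, 8 mm wide, 4 to 12 mm above the underside.
- dowel_blue: Fixed upright wooden dowel, 12 mm diameter, 40 mm high, with a blue tapered tip, standing in the middle of a flat blue spot (68 mm across, under 1 mm thick, only a mark). Origin: centre of its foot, on the work surface; z up along the dowel.
- dowel_yellow: Fixed upright wooden dowel, 12 mm diameter, 40 mm high, with a yellow tapered tip, standing in the middle of a flat yellow spot (68 mm across, under 1 mm thick, only a mark). Origin: centre of its foot, on the work surface; z up along the dowel.
- dowel_green: Fixed upright wooden dowel, 12 mm diameter, 40 mm high, with a green tapered tip, standing in the middle of a flat green spot (68 mm across, under 1 mm thick, only a mark). Origin: centre of its foot, on the work surface; z up along the dowel.
- opener: Loose bottle opener, all bare steel, 117 mm long (x from -50 to +67 mm), 43 mm wide at its open head (+x end), 6 mm thick, lying flat among the keys. Not a key. Origin: on its underside, in its handle; z up. A bystander.
- scraper: Loose white plastic ice scraper lying flat, handle to -x (x from -90 mm), 85 mm wide blade at the +x end (to x = +87 mm), 18 mm high. Origin: on its underside; z up. A bystander.
- ring_bowl: Loose round bowl of pale, whitish glass (for finger rings), 90 mm across the rim, 35 mm high, empty. Origin: centre of its underside; z up. A bystander.
Mind the look-alikes: they are no part of the job. Leave any black or pink look-alike of the key_blue alone.

How it is judged:
By the outcome, as a careful person would: the job done as asked, in the order asked, and still so for the second after the job is handed in, with the robot touching nothing.
It also fails if it takes over 112 s, if anything falls off the work surface, if the arm or the gripper's body presses on something with over 40 N, if the wrist force passes 120 N, or if a joint passes its speed limit or range.

### The arm

A 6-joint arm with a two-finger parallel gripper is mounted at the origin on the work surface. World frame = base frame: x ahead of the robot, y to its left, z up, the work surface at z = 0. Lengths are in m, angles in rad, forces in N, time in s.
With the tool pointing down it reaches from about 0.3 to 0.775 m from the base axis. Payload 14.6 kg.
Tool frame: the origin (TCP) lies midway between the tips of the shut fingers; the grasp point (between the pads) lies r.hold_point_z behind it (r.hold_point_z is the distance from the TCP to the grasp point, in m); x points along the fingers, z is the direction in which the jaws open and shut, and the axes are right-handed (so a half turn about x gives the same grasp; the last joint's range is limited). The gripper opens to 85 mm and grips with 20 to 120 N. Pads are 22 mm wide; open, the fingers measure 114 mm over their backs; the gripper's body (76 mm by 85 mm) begins 54 mm behind the grasp point. The pads swing forward as they close: fully open they stand 13 mm farther back than shut.
Start: joints at [-1.401, 0.3, 1.521, -0, 1.321, -0.067], TCP at [0.129, -0.535, 0.231] pointing down, gripper open.
Joint ranges: [-3.03, 3.03], [-0.79, 2.21], [0.23, 2.52], [-1.04, 4.18], [0, 3.07], [-2.55, 2.55]. Speed limits (rad/s): [2.22, 2.22, 2.57, 3.14, 3.14, 3.14].

### API

Orientations are given as a 3x3 rotation matrix whose columns are the frame's x, y, z axes.
In Python, from station import r, camera gives the robot as it stands. The module is installed in compiled form; this text tells all that it offers.
- The arm moves only by the tool drive_tool, never from a script. Its argument "commands" is a list of rows, each a list of 3 entries, a list of its own where there are three numbers: the opening, from 0 (shut) to 1 (fully open), then the shift along the tool's x, y, z in cm, then the turn about the tool's x in degrees. In form: [[grip, [dx, dy, dz], twist], ...]. A call has 1 to 8 rows; each row is the pose to reach, as a shift and turn from the pose measured when the call began, along the tool's axes at that moment; what a row does not reach only later rows make up. A row lasts 1/10 s, in which the tool goes at most 50 mm and 8.59 degrees, less where a joint would pass 70% of its speed; a pose out of reach is approached as far as the arm can. A call with a gripper value outside its range is refused whole. The fingers move at their own pace and stop on an object; "grip_force" is the grip in N (left out, the last holds). Time passes only in rows, so rows that repeat a pose let the fingers close. It gives the time, the measured TCP pose, the force and the opening at its end, in the units of the state.
- r.observe(): the state, without advancing time (a new reading comes with each control period).
- camera(name): name is "scene" or "top" or "wrist"; returns a dict with "color" (420x560x3 uint8, red, green, blue), "K" (3x3 intrinsics, pixels), "camera_from_world" (4x4, takes a point from world to camera coordinates); the wrist camera has in their place "mount" (4x4, takes a point from camera to tool coordinates, whose origin is the TCP and whose axes are the tool frame's). Camera axes: x right, y down, z forward; pixel columns grow to the right and rows downward; lengths in m; the calibration is good to about 2 mm. The wrist camera is an equidistant fisheye: a pixel r from the principal point sees the ray r / f radians off the axis. A picture is of the moment at which its call begins: read the wrist's pose just before it. There is no depth.
- r.sign_off(): hands the job in, once; it reports no verdict.
The state is a dict: "t": time; "joint_positions": joint angles; "qd": joint speeds; "tau": joint torques, N m; "position": TCP position; "tool_rot": TCP orientation; "contact_force": force on the tool from outside, world axes, zero at the start; "ft_torque": the same for the moment, N m; "finger_gap": finger opening in m.
Only numpy, scipy, OpenCV 4.12 (cv2) and the standard library are available. Lean on these libraries where they do the work, as an engineer would, in place of code of your own. Each camera call takes 0.05 s, during which the arm holds its last target.

## Working session

There is one attempt and no reset: what is moved stays moved. The work goes in short steps, Python scripts to look and compute and a tool call to move; the robot and the scene stay as the last step left them, time stands still between calls to the robot, and variables do not carry over. Pictures are saved under pics/ and viewed, and the job is handed in when it is done.

Besides the shell and the picture viewer there is one more tool, called by a JSON object that holds its "name" and its "arguments", one argument or row to a line. drive_tool: Moves the arm, as the interface text tells. Its arguments: {"type":"object","properties":{"commands":{"type":"array","items":{"type":"array"}},"grip_force":{"type":"number"}},"required":["commands"]}

```bash
mkdir -p pics; python3 - <<'E'
from station import r,camera
import cv2,json
s=r.observe();print(s, r.hold_point_z)
import numpy as np
for n in ["top","scene","wrist"]:
    c=camera(n);cv2.imwrite(f"pics/{n}0.png",cv2.resize(c["color"][:,:,::-1],(800,600),interpolation=cv2.INTER_CUBIC))
    np.savez(f"{n}0.npz",**c)
    for k in c:
        if k!="color":print(n,k,c[k])
E
```

```text
{'t': 0.0, 'joint_positions': array([-1.40059137e+00,  3.00528851e-01,  1.52158626e+00, -2.92076197e-06,
        1.32071567e+00, -6.66162308e-02]), 'qd': array([-0.00092725,  0.00083812, -0.00166852, -0.00026786,  0.00150359,
       -0.00112159]), 'tau': array([ 2.50928097e-04, -5.43502307e+01, -3.61790013e+01, -6.31621970e-05,
        4.05950064e-03,  1.13531712e-05]), 'position': array([ 0.12898484, -0.53441599,  0.23068745]), 'tool_rot': array([[-2.12506981e-04,  9.72088515e-01,  2.34614307e-01],
       [ 1.21974883e-03,  2.34614389e-01, -9.72087753e-01],
       [-9.99999234e-01,  7.95950931e-05, -1.23556103e-03]]), 'contact_force': array([0.02557334, 0.96014154, 0.41545957]), 'ft_torque': array([ 0.00692823,  0.02399956, -0.0199347 ]), 'finger_gap': 0.08547378207247983} 0.0187
top K [[441.98334945   0.         279.62894821]
 [  0.         441.98334945 212.23554777]
 [  0.           0.           1.        ]]
top camera_from_world [[-0.01387167 -0.99980391 -0.01413183  0.01620749]
 [-0.99118605  0.01561157 -0.13155416  0.47956083]
 [ 0.13174899  0.01218239 -0.99120825  1.15343849]
 [ 0.          0.          0.          1.        ]]
scene K [[383.36071566   0.         272.43328253]
 [  0.         383.36071566 200.76118903]
 [  0.           0.           1.        ]]
scene camera_from_world [[ 0.50824989  0.86113049  0.01167589 -0.23699647]
 [ 0.7241547  -0.41998842 -0.54700063 -0.30143298]
 [-0.46613519  0.28646816 -0.83705076  1.36233317]
 [ 0.          0.          0.          1.        ]]
wrist K [[325.1922621    0.         275.51839575]
 [  0.         325.1922621  209.93261987]
 [  0.           0.           1.        ]]
wrist mount [[ 8.84433830e-04 -2.68004614e-01  9.63417223e-01 -1.42738126e-01]
 [-7.69636930e-04 -9.63417497e-01 -2.68003983e-01  6.82652692e-02]
 [ 9.99999313e-01 -5.04449684e-04 -1.05834527e-03  1.11855836e-03]
 [ 0.00000000e+00  0.00000000e+00  0.00000000e+00  1.00000000e+00]]
```

View pics/top0.png

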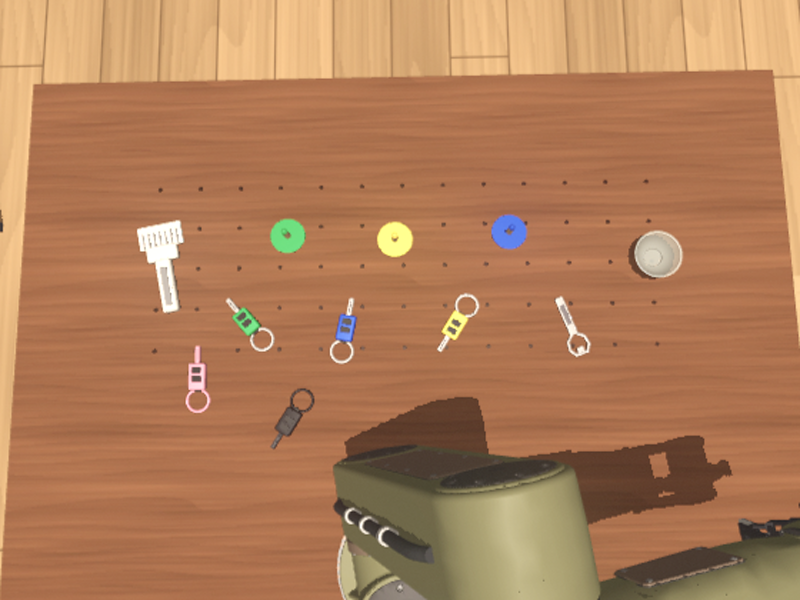

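View pics/scene0.png

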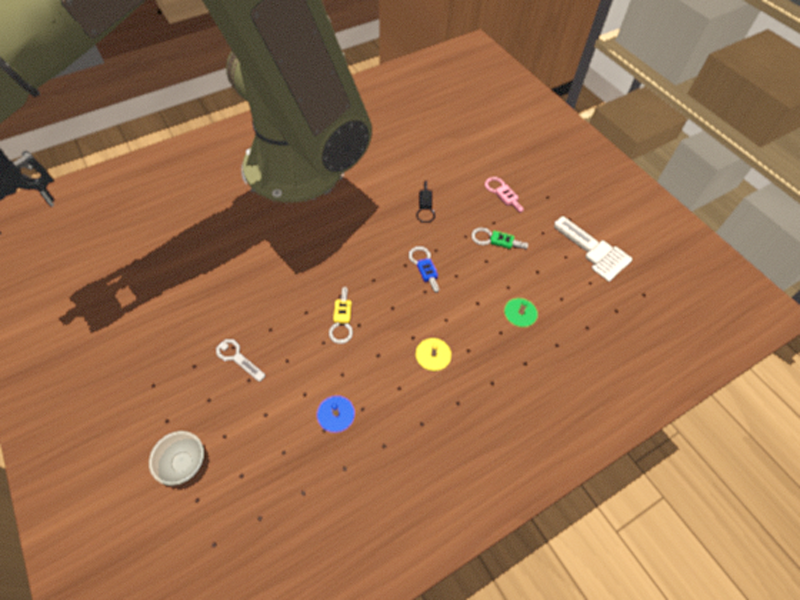

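View pics/wrist0.png

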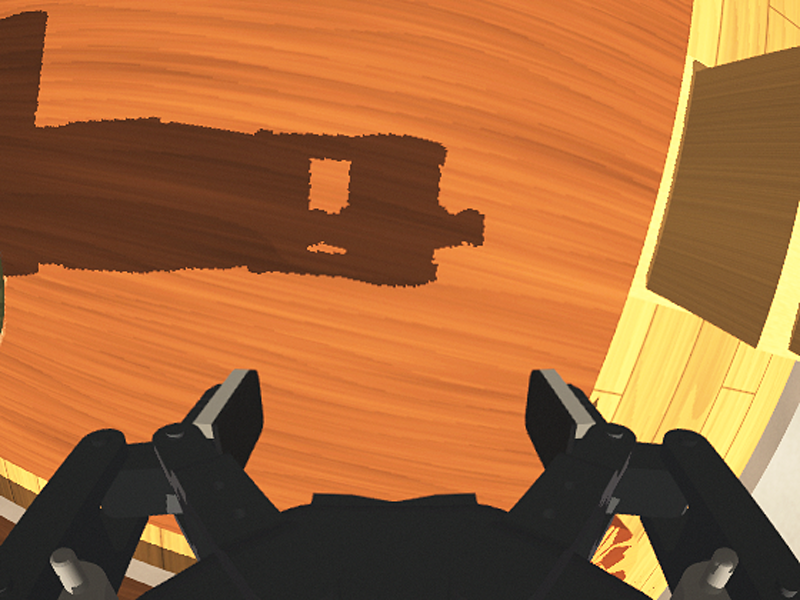

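Top view (800x600): the blue key is at (346,327), yellow at (456,322) and green at (246,320). The pink (197,378) and black (288,420) look-alikes are to be left alone. The dowels are green (287,236), yellow (395,239) and blue (509,231). Next, enlarged crops to confirm.

```bash
cat > h.py <<'E'
import numpy as np,cv2
def proj(c,P):
    T=c["camera_from_world"];K=c["K"];p=T[:3,:3]@np.asarray(P,float)+T[:3,3];q=K@p;return q[:2]/q[2]
def unproj(c,uv,z):
    T=c["camera_from_world"];K=c["K"];d=T[:3,:3].T@np.linalg.solve(K,[uv[0],uv[1],1]);o=-T[:3,:3].T@T[:3,3]
    return o+d*(z-o[2])/d[2]
def load(n): return dict(np.load(n))
E
python3 - <<'E'
from h import *
c=load("top0.npz");im=c["color"][:,:,::-1]
cr=im[195:265,150:340];cv2.imwrite("pics/tc1.png",cv2.resize(cr,None,fx=4.2,fy=4.2,interpolation=cv2.INTER_CUBIC))
cr=im[145:185,180:380];cv2.imwrite("pics/tc2.png",cv2.resize(cr,None,fx=4,fy=4,interpolation=cv2.INTER_CUBIC))
hsv=cv2.cvtColor(im,cv2.COLOR_BGR2HSV)
R={"blue":(100,130),"yellow":(24,36),"green":(50,85)}
for cam in ["top","scene"]:
  c=load(cam+"0.npz");hsv=cv2.cvtColor(c["color"][:,:,::-1].copy(),cv2.COLOR_BGR2HSV)
  for n,(a,b) in R.items():
    m=cv2.inRange(hsv,(a,120,90),(b,255,255))
    N,l,st,ce=cv2.connectedComponentsWithStats(m)
    for i in range(1,N):
        if st[i,4]>40:
            h=0.016 if st[i,4]<350 else 0.0
            cnt=max(cv2.findContours((l==i).astype(np.uint8),0,2)[0],key=cv2.contourArea)
            rc=cv2.minAreaRect(cnt);u=np.array(rc[0]) 
            print(cam,n,st[i],ce[i].round(1),rc,unproj(c,u,h).round(4))
E
```

```text
top blue [344 151  24  23 414] [355.9 161.9] ((355.5, 162.0), (22.0, 23.0), 90.0) [ 0.622  -0.2041  0.    ]
top blue [235 220  14  19 145] [241.8 229.8] ((241.7692413330078, 229.15383911132812), (11.374736785888672, 18.04268455505371), 11.309932708740234) [0.4373 0.1124 0.016 ]
top green [190 154  23  22 385] [201.2 164.6] ((201.0, 164.5), (21.0, 22.0), 90.0) [0.6223 0.2279 0.    ]
top green [163 216  19  19  98] [172.4 224.4] ((172.02354431152344, 224.6941375732422), (17.35443687438965, 11.714244842529297), 49.398704528808594) [0.4523 0.3021 0.016 ]
scene blue [292 182  14  15 130] [298.4 188.3] ((298.6185607910156, 188.39178466796875), (15.43326187133789, 10.153462409973145), 66.03751373291016) [0.4392 0.109  0.016 ]
scene blue [222 278  26  24 456] [234.6 289.5] ((234.5, 289.5), (23.0, 25.0), 90.0) [ 0.6201 -0.2073 -0.    ]
scene yellow [234 210  12  16 141] [239.4 217.7] ((239.28712463378906, 217.6287078857422), (10.64689826965332, 14.726551055908203), 5.710592269897461) [ 0.44   -0.0968  0.016 ]
scene yellow [291 237  25  23 420] [302.9 247.7] ((302.7500305175781, 247.75003051757812), (23.33452033996582, 22.62741470336914), 45.0) [0.6086 0.0155 0.    ]
scene green [343 162  17  12 119] [350.7 167.5] ((350.8018798828125, 167.44338989257812), (15.796463012695312, 8.928435325622559), 15.945395469665527) [0.454  0.2972 0.016 ]
scene green [353 209  23  20 322] [364.1 218.5] ((364.1999816894531, 218.40000915527344), (22.76839828491211, 18.34120750427246), 18.43494987487793) [0.6254 0.2171 0.016 ]
```

View pics/tc1.png

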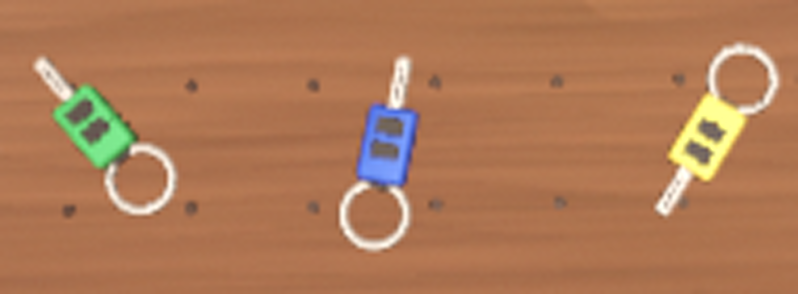

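View pics/tc2.png

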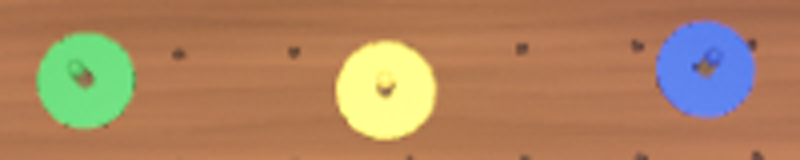

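The crops confirm the three true keys by colour, and the pink and black ones are outside them. The crop positions are: green ring (140,179) and blade tip (40,62), blue ring (375,214) and tip (403,60), yellow ring (743,79) and tip (662,211). The spots are at (85,81), (386,90) and (705,69).

```bash
cat >> h.py <<'E'
def sizes():pass
E
python3 - <<'E'
from h import *
c=load("top0.npz")
f=lambda p,s,o:[(p[0]+.5)/s-.5+o[0],(p[1]+.5)/s-.5+o[1]]
for n,rg,tp in [("green",(140,179),(40,62)),("blue",(375,214),(403,60)),("yellow",(743,79),(662,211))]:
    a=unproj(c,f(rg,4.2,(150,195)),.004);b=unproj(c,f(tp,4.2,(150,195)),.010)
    d=a-b;L=np.hypot(d[0],d[1]);u=d/L
    print(n,"ring",a.round(4),"tip",b.round(4),"L",L.round(4),"az",np.degrees(np.arctan2(d[1],d[0])).round(1),"fob",(a-u*.045)[:2].round(4))
for n,p in [("green",(85,81)),("yellow",(386,90)),("blue",(705,69))]:
    print(n,unproj(c,f(p,4,(180,145)),0).round(4))
c=load("scene0.npz");im=c["color"][:,:,::-1]
cr=im[110:310,200:400];cv2.imwrite("pics/sc1.png",cv2.resize(cr,None,fx=3,fy=3,interpolation=cv2.INTER_CUBIC))
E
```

```text
green ring [0.4187 0.2746 0.004 ] tip [0.4958 0.3399 0.01  ] L 0.101 az -139.7 fob [0.453  0.3037]
blue ring [0.3937 0.1215 0.004 ] tip [0.4933 0.1025 0.01  ] L 0.1014 az 169.2 fob [0.4379 0.1131]
yellow ring [ 0.4781 -0.119   0.004 ] tip [ 0.3925 -0.064   0.01  ] L 0.1017 az -32.7 fob [ 0.4403 -0.0947]
green [0.6213 0.2282 0.    ]
yellow [0.6112 0.0175 0.    ]
blue [ 0.6223 -0.2052  0.    ]
```

View pics/sc1.png

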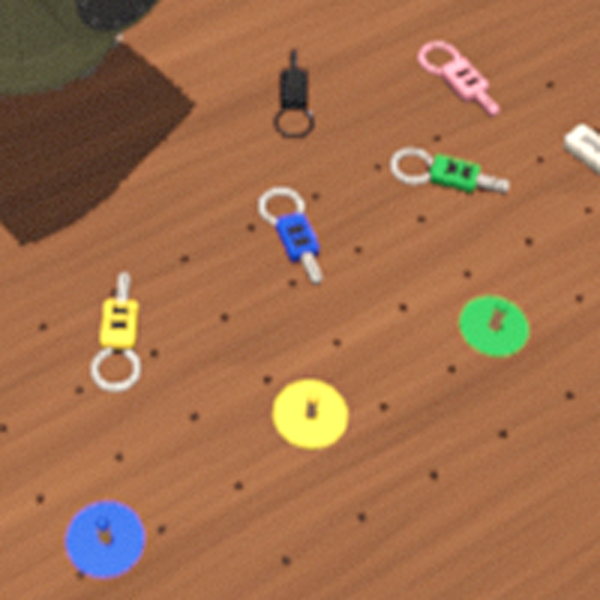

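The blade-tip-to-ring length measures 101–102 mm for all three keys, which matches the given 102 mm. I'll work in the listed order: blue, yellow, green.

```bash
cat >> h.py <<'E'
def plan(s,xyz,az=None):
    R=s["tool_rot"];p=s["position"];d=R.T@(np.asarray(xyz)-p)*100
    a=np.degrees(np.arctan2(R[1,1],R[0,1]));tw=0 if az is None else -((az-a+180)%360-180)
    print("t",round(s["t"],2),"pos",p.round(4),"az",a.round(2),"F",s["contact_force"].round(1),"gap",round(s["finger_gap"],4),"j",np.degrees(s["joint_positions"]).round(0))
    print(" shift cm",d.round(2),"twist",round(tw,1))
E
python3 - <<'E'
from h import *;from station import r
s=r.observe();plan(s,[.45,-.15,.2],169.2)
c=load("scene0.npz");print(unproj(c,(364.1,218.5),0),unproj(c,(164.7+200,108.3+110),0))
E
```

```text
t 0.15 pos [ 0.129  -0.5345  0.2309] az 13.56 F [ 0.1  0.1 -0.2] gap 0.0851 j [-80.  17.  87.   0.  76.  -4.]
 shift cm [  3.11  40.22 -29.85] twist -155.6
[0.61972704 0.22544913 0.        ] [0.62007743 0.22742312 0.        ]
```

{"name": "drive_tool", "arguments": {
  "commands": [
    [0.75,[3.1,40.2,-29.8],-65],
    [0.75,[3.1,40.2,-29.8],-65],
    [0.75,[3.1,40.2,-29.8],-65],
    [0.75,[3.1,40.2,-29.8],-65],
    [0.75,[3.1,40.2,-29.8],-65],
    [0.75,[3.1,40.2,-29.8],-65],
    [0.75,[3.1,40.2,-29.8],-65],
    [0.75,[3.1,40.2,-29.8],-65]
  ]
}}

```text
t: 0.95
position: [0.3858, -0.2264, 0.2064]
tool_rot: [[0.0, 0.193, 0.981], [0.001, 0.981, -0.193], [-1.0, 0.001, -0.0]]
contact_force: [0.6, -0.8, 0.4]
finger_gap: 0.0644
```

```bash
python3 - <<'E'
from h import *;from station import r
s=r.observe();plan(s,[.438,.113,.12],169.2)
E
```

```text
t 0.95 pos [ 0.3858 -0.2264  0.2064] az 78.89 F [ 0.6 -0.8  0.4] gap 0.0644 j [-35.   5. 105.   0.  70. -24.]
 shift cm [ 8.67 34.3  -1.42] twist -90.3
```

{"name": "drive_tool", "arguments": {
  "commands": [
    [0.75,[3,34.3,-1.4],-65],
    [0.75,[3,34.3,-1.4],-65],
    [0.75,[4,34.3,-1.4],-65],
    [0.75,[5,34.3,-1.4],-65],
    [0.75,[6,34.3,-1.4],-65],
    [0.75,[7,34.3,-1.4],-65],
    [0.75,[8,34.3,-1.4],-65],
    [0.75,[8.7,34.3,-1.4],-65]
  ]
}}

```text
t: 1.75
position: [0.4375, 0.1164, 0.1178]
tool_rot: [[-0.002, -0.814, 0.582], [0.001, 0.582, 0.814], [-1.0, 0.002, -0.0]]
contact_force: [-0.3, -0.6, -0.2]
finger_gap: 0.0641
```

```bash
python3 - <<'E'
from h import *;from station import r
s=r.observe();plan(s,[.438,.113,.09],169.2)
E
```

```text
t 1.75 pos [0.4375 0.1164 0.1178] az 144.44 F [-0.3 -0.6 -0.2] gap 0.0641 j [ 10.  13. 109.   0.  58. -44.]
 shift cm [ 2.78 -0.24 -0.24] twist -24.8
```

{"name": "drive_tool", "arguments": {
  "commands": [
    [0.75,[2.8,-0.2,-0.2],-25],
    [0.75,[2.8,-0.2,-0.2],-25],
    [0.75,[2.8,-0.2,-0.2],-25],
    [0.75,[2.8,-0.2,-0.2],-25],
    [0.75,[2.8,-0.2,-0.2],-25]
  ]
}}

```text
t: 2.25
position: [0.4379, 0.1136, 0.0899]
tool_rot: [[-0.002, -0.982, 0.188], [0.001, 0.188, 0.982], [-1.0, 0.002, 0.0]]
contact_force: [-0.2, -0.9, -0.3]
finger_gap: 0.0645
```

```bash
cat >> h.py <<'E'
def wproj(c,s,P):
    M=c["mount"];t=s["tool_rot"].T@(np.asarray(P,float)-s["position"]);q=M[:3,:3].T@(t-M[:3,3])
    th=np.arctan2(np.hypot(q[0],q[1]),q[2]);n=q[:2]/max(np.hypot(q[0],q[1]),1e-9)
    return c["K"][:2,2]+c["K"][0,0]*th*n
def wunproj(c,s,uv,z):
    d=np.asarray(uv,float)-c["K"][:2,2];rr=np.hypot(*d);th=rr/c["K"][0,0]
    v=np.array([*(d/rr*np.sin(th)),np.cos(th)]);M=c["mount"];R=s["tool_rot"]
    o=R@M[:3,3]+s["position"];v=R@M[:3,:3]@v;return o+v*(z-o[2])/v[2]
def wshot(name,pts=()):
    from station import r,camera
    s=r.observe();c=camera("wrist");im=c["color"][:,:,::-1].copy();big=cv2.resize(im,(800,600),interpolation=cv2.INTER_CUBIC);k=800/560
    for P in pts:
        u=(wproj(c,s,P)+.5)*k-.5;cv2.drawMarker(big,tuple(int(v) for v in u.round()),(255,0,255),cv2.MARKER_CROSS,14,1)
    cv2.imwrite(f"pics/{name}.png",big);np.savez(name+".npz",mount=c["mount"],K=c["K"],**{a:s[a] for a in("tool_rot","position")});return s,c
E
python3 - <<'E'
from h import *
s,c=wshot("w1",[(.3937,.1215,.004),(.4379,.1131,.016),(.4933,.1025,.01)])
plan(s,[.438,.113,.09],169.2)
E
```

```text
t 2.25 pos [0.4379 0.1136 0.0899] az 169.18 F [-0.2 -0.9 -0.3] gap 0.0645 j [ 10.  15. 110.   0.  54. -69.]
 shift cm [-0.01 -0.02 -0.05] twist -0.0
```

View pics/w1.png

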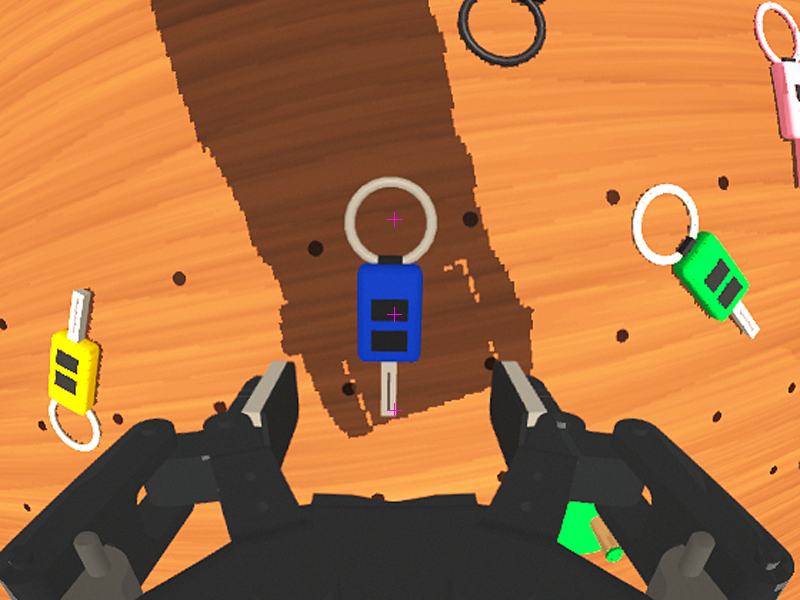

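The wrist view shows the blue key aligned between the jaws, with its ring at (390,222), fob at (390,313) and blade tip at (388,415). That is about 2 mm left of my estimate. Descending.

{"name": "drive_tool", "arguments": {
  "commands": [
    [0.75,[4,0,-0.2],0],
    [0.75,[7,0,-0.2],0],
    [0.75,[8.2,0,-0.2],0],
    [0.75,[8.6,0,-0.2],0],
    [0.75,[8.6,0,-0.2],0]
  ]
}}

```text
t: 2.8
position: [0.4378, 0.1117, 0.0045]
tool_rot: [[-0.001, -0.982, 0.188], [0.001, 0.188, 0.982], [-1.0, 0.001, 0.001]]
contact_force: [-0.3, 0.7, -0.6]
finger_gap: 0.0641
```

{"name": "drive_tool", "arguments": {
  "commands": [
    [0.2,[0,0,0],0],
    [0.2,[0,0,0],0],
    [0.2,[0,0,0],0],
    [0.2,[0,0,0],0],
    [0.2,[0,0,0],0],
    [0.2,[0,0,0],0]
  ],
  "grip_force": 50
}}

```text
t: 3.4
position: [0.4384, 0.1119, 0.0057]
tool_rot: [[0.001, -0.982, 0.189], [0.001, 0.189, 0.982], [-1.0, -0.0, 0.001]]
contact_force: [-3.5, 0.1, 11.3]
finger_gap: 0.0306
```

{"name": "drive_tool", "arguments": {
  "commands": [
    [0.2,[-1,0,0],0],
    [0.2,[-4,0,0],0],
    [0.2,[-7,0,0],0],
    [0.2,[-8,0,0],0],
    [0.2,[-8,0,0],0]
  ]
}}

```text
t: 3.9
position: [0.4391, 0.1119, 0.0872]
tool_rot: [[0.004, -0.982, 0.189], [0.002, 0.189, 0.982], [-1.0, -0.004, 0.002]]
contact_force: [-0.3, 0.4, -1.4]
finger_gap: 0.0302
```

```bash
python3 - <<'E'
from h import *
s,c=wshot("w2")
plan(s,[.665,-.2146,.086],169.2)
E
```

```text
t 3.9 pos [0.4391 0.1119 0.0872] az 169.13 F [-0.3  0.4 -1.4] gap 0.0302 j [ 10.  16. 111.   0.  53. -70.]
 shift cm [  0.16 -28.34 -27.8 ] twist -0.1
```

View pics/w2.png

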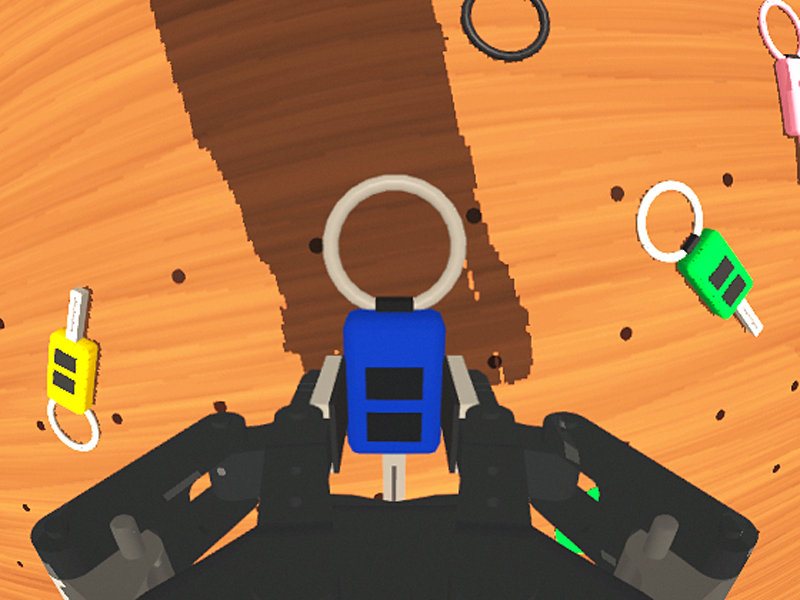

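The key is held straight, with its ring centre at (394,243). Next, the ring's offset from the TCP.

```bash
cat >> h.py <<'E'
def ringoff(w,uv8,zr):
    # uv8 in 800x600 picture; returns offset of ring in tool frame
    c=s=load(w+".npz");uv=(np.array(uv8)+.5)*.7-.5
    P=wunproj(c,s,uv,zr);t=s["tool_rot"].T@(P-s["position"]);print("ring",P.round(4),"tool off cm",(t*100).round(2));return t
E
python3 - <<'E'
from h import *;from station import r
t=ringoff("w2",(394,243),.083)
s=r.observe();R=s["tool_rot"]
for d in [(.6215,-.2057)]:
    tgt=np.array([*d,.083])-R@t; plan(s,tgt)
E
```

```text
ring [0.3949 0.1198 0.083 ] tool off cm [ 0.41  4.49 -0.06]
t 3.95 pos [0.4384 0.1118 0.0859] az 169.13 F [-0.7  0.8 -0.8] gap 0.0306 j [ 10.  16. 111.   0.  53. -70.]
 shift cm [ -0.13 -28.46 -27.66] twist 0
```

{"name": "drive_tool", "arguments": {
  "commands": [
    [0.2,[0,-28.5,-27.7],0],
    [0.2,[0,-28.5,-27.7],0],
    [0.2,[0,-28.5,-27.7],0],
    [0.2,[0,-28.5,-27.7],0],
    [0.2,[0,-28.5,-27.7],0],
    [0.2,[0,-28.5,-27.7],0],
    [0.2,[0,-28.5,-27.7],0],
    [0.2,[0,-28.5,-27.7],0]
  ]
}}

```text
t: 4.75
position: [0.6663, -0.2158, 0.0834]
tool_rot: [[-0.001, -0.982, 0.189], [0.002, 0.189, 0.982], [-1.0, 0.001, 0.002]]
contact_force: [0.8, 0.3, -0.6]
finger_gap: 0.0301
```

{"name": "drive_tool", "arguments": {
  "commands": [
    [0.2,[0,0,0],0]
  ]
}}

```text
t: 4.85
position: [0.667, -0.2201, 0.0804]
tool_rot: [[-0.002, -0.981, 0.193], [0.002, 0.193, 0.981], [-1.0, 0.003, 0.002]]
contact_force: [-0.9, 0.6, -1.0]
finger_gap: 0.0303
```

```bash
python3 - <<'E'
from h import *
s,c=wshot("w3",[(.6215,-.2057,.04),(.6215,-.2057,0)])
R=s["tool_rot"];t=np.array([.0041,.0449,-.0006]);print(R@t+s["position"])
plan(s,np.array([.6215,-.2057,.083])-R@t,169.2)
E
```

```text
[ 0.62279999 -0.2120753   0.07645907]
t 4.85 pos [ 0.667  -0.2201  0.0804] az 168.89 F [-0.9  0.6 -1. ] gap 0.0303 j [ -21.   45.   66.    0.   69. -100.]
 shift cm [-0.65  0.25  0.6 ] twist -0.3
```

View pics/w3.png

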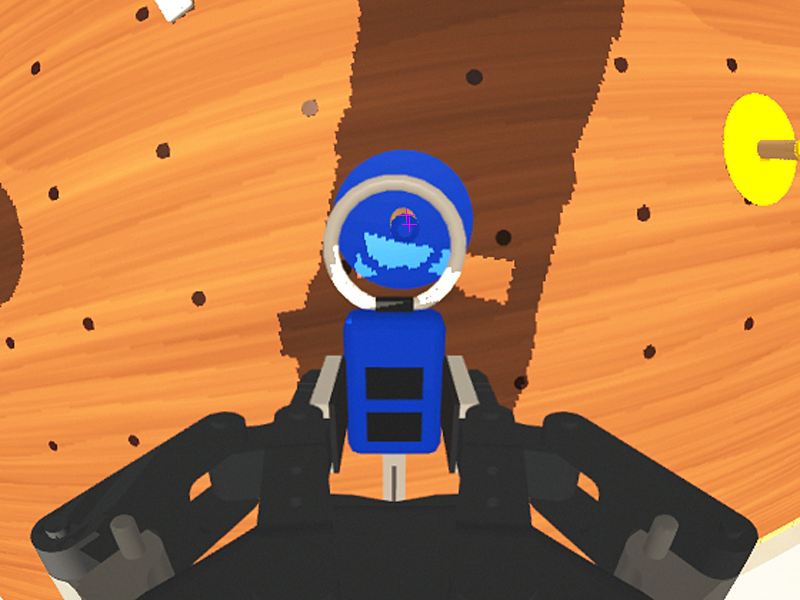

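```bash
python3 - <<'E'
from h import *
from station import r
t=ringoff("w3",(404,227),.040)
s=r.observe();R=s["tool_rot"];plan(s,np.array([.6220,-.2062,.0765])-R@np.array([.0041,.0449,-.0006]),169.2)
E
```

```text
ring [ 0.6225 -0.2079  0.04  ] tool off cm [4.06 4.59 0.34]
t 4.9 pos [ 0.6658 -0.218   0.0797] az 168.95 F [-1.1  0.3 -1.5] gap 0.0305 j [ -21.   45.   66.    0.   69. -100.]
 shift cm [-0.07  0.03  0.38] twist -0.3
```

{"name": "drive_tool", "arguments": {
  "commands": [
    [0.2,[0,0.05,0.3],0],
    [0.2,[0,0.05,0.3],0],
    [0.2,[2,0.05,0.3],0],
    [0.2,[4,0.05,0.3],0],
    [0.2,[6,0.05,0.3],0],
    [0.2,[7,0.05,0.3],0],
    [0.2,[7.35,0.05,0.3],0],
    [0.2,[7.35,0.05,0.3],0]
  ]
}}

```text
t: 5.7
position: [0.6657, -0.2141, 0.0069]
tool_rot: [[-0.004, -0.982, 0.191], [0.003, 0.191, 0.982], [-1.0, 0.005, 0.003]]
contact_force: [-0.9, 0.5, -0.1]
finger_gap: 0.0305
```

```bash
python3 - <<'E'
from h import *
s,c=wshot("w4")
plan(s,s["position"],169.2)
E
```

```text
t 5.7 pos [ 0.6657 -0.2141  0.0069] az 168.98 F [-0.9  0.5 -0.1] gap 0.0305 j [ -21.   50.   68.    0.   62. -100.]
 shift cm [0. 0. 0.] twist -0.2
```

View pics/w4.png

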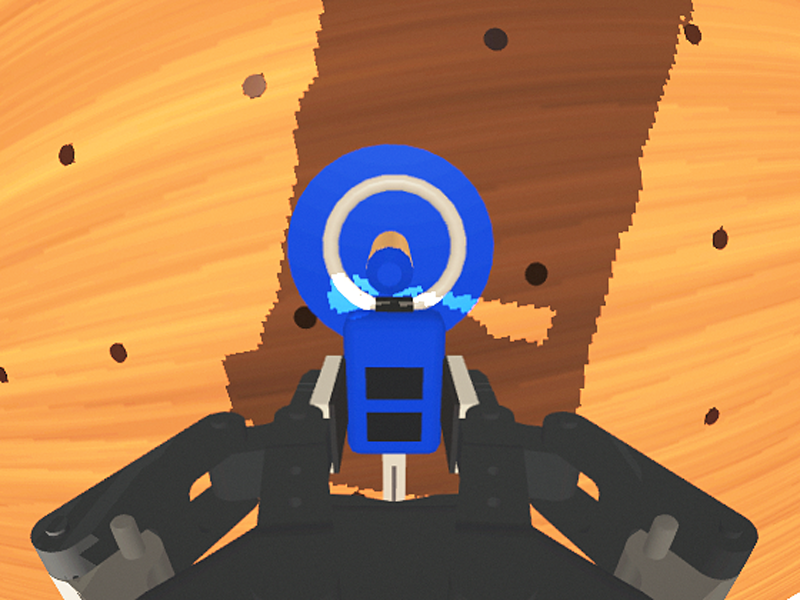

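The dowel stands inside the ring on the blue spot, base near (390,240). Lowering by a hair, releasing and rising.

{"name": "drive_tool", "arguments": {
  "commands": [
    [0.2,[0.12,0,0],0],
    [0.2,[0.12,0,0],0],
    [0.65,[0.12,0,0],0],
    [0.65,[0.12,0,0],0],
    [0.65,[0.12,0,0],0],
    [0.65,[-2,0,0],0],
    [0.65,[-6,0,0],0],
    [0.65,[-9,0,0],0]
  ]
}}

```text
t: 6.55
position: [0.6664, -0.2148, 0.0992]
tool_rot: [[-0.002, -0.982, 0.191], [0.003, 0.191, 0.982], [-1.0, 0.003, 0.002]]
contact_force: [-0.3, -1.0, 0.5]
finger_gap: 0.0558
```

```bash
python3 - <<'E'
from h import *
s,c=wshot("w5")
plan(s,[.4403,-.0947,.12],-32.7)
E
```

```text
t 6.55 pos [ 0.6664 -0.2148  0.0992] az 168.97 F [-0.3 -1.   0.5] gap 0.0558 j [ -21.   43.   66.    0.   71. -100.]
 shift cm [-2.   24.49  7.47] twist -158.3
```

View pics/w5.png

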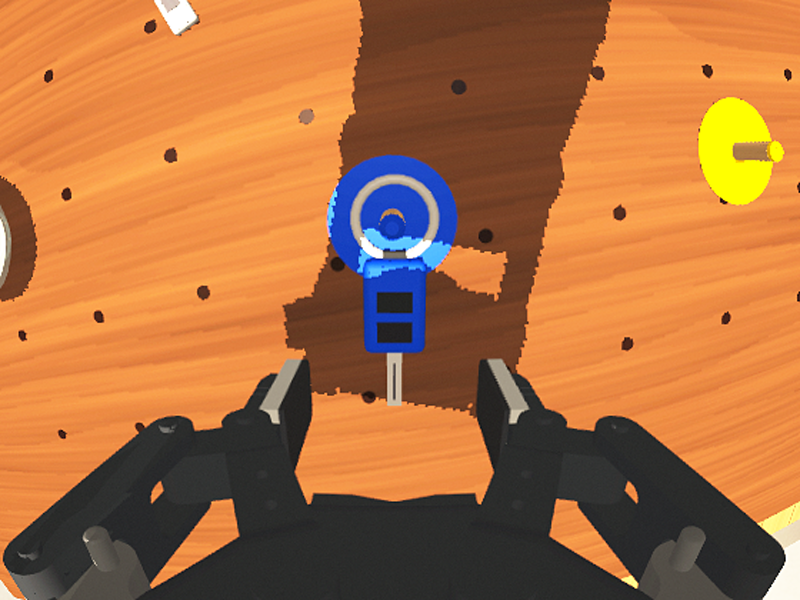

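The blue key lies flat with its ring over the blue dowel. Now yellow: turning the long way (+202°) keeps the last joint in range.

{"name": "drive_tool", "arguments": {
  "commands": [
    [0.75,[-2,24.5,7.5],65],
    [0.75,[-2,24.5,7.5],65],
    [0.75,[-2,24.5,7.5],65],
    [0.75,[-2,24.5,7.5],65],
    [0.75,[-2,24.5,7.5],65],
    [0.75,[-2,24.5,7.5],65],
    [0.75,[-2,24.5,7.5],65],
    [0.75,[-2,24.5,7.5],65]
  ]
}}

```text
t: 7.4
position: [0.4419, -0.0948, 0.1244]
tool_rot: [[0.006, -0.236, 0.972], [-0.0, 0.972, 0.236], [-1.0, -0.001, 0.005]]
contact_force: [0.7, 0.1, -0.7]
finger_gap: 0.0638
```

{"name": "drive_tool", "arguments": {
  "commands": [
    [0.75,[0,0,0],68],
    [0.75,[0,0,0],68],
    [0.75,[0,0,0],68],
    [0.75,[0,0,0],68],
    [0.75,[0,0,0],68],
    [0.75,[0,0,0],68],
    [0.75,[0,0,0],68],
    [0.75,[0,0,0],68]
  ]
}}

```text
t: 8.2
position: [0.4419, -0.0949, 0.1244]
tool_rot: [[0.006, 0.816, 0.578], [-0.0, 0.578, -0.816], [-1.0, 0.005, 0.004]]
contact_force: [0.6, 0.6, -0.2]
finger_gap: 0.064
```

```bash
python3 - <<'E'
from h import *
from station import r
s=r.observe()
plan(s,[.4403,-.0947,.09],-32.7)
E
```

```text
t 8.2 pos [ 0.4419 -0.0949  0.1244] az 35.3 F [ 0.6  0.6 -0.2] gap 0.064 j [-17.  12. 109.   0.  58.  38.]
 shift cm [ 3.44 -0.14 -0.12] twist 68.0
```

{"name": "drive_tool", "arguments": {
  "commands": [
    [0.75,[3.4,-0.1,-0.1],68],
    [0.75,[3.4,-0.1,-0.1],68],
    [0.75,[3.4,-0.1,-0.1],68],
    [0.75,[3.4,-0.1,-0.1],68],
    [0.75,[3.4,-0.1,-0.1],68],
    [0.75,[3.4,-0.1,-0.1],68],
    [0.75,[3.4,-0.1,-0.1],68],
    [0.75,[3.4,-0.1,-0.1],68]
  ]
}}

```text
t: 9.0
position: [0.4408, -0.0947, 0.0905]
tool_rot: [[0.006, 0.838, -0.545], [-0.0, -0.545, -0.838], [-1.0, 0.005, -0.003]]
contact_force: [0.1, 0.3, 0.8]
finger_gap: 0.0642
```

```bash
python3 - <<'E'
from h import *
s,c=wshot("w6",[(.4781,-.119,.004),(.4403,-.0947,.016),(.3925,-.064,.01)])
plan(s,[.4403,-.0947,.09],-32.7)
E
```

```text
t 9.0 pos [ 0.4408 -0.0947  0.0905] az -33.06 F [0.1 0.3 0.8] gap 0.0642 j [-17.  15. 111.   0.  54. 106.]
 shift cm [ 0.05 -0.04  0.03] twist -0.4
```

View pics/w6.png

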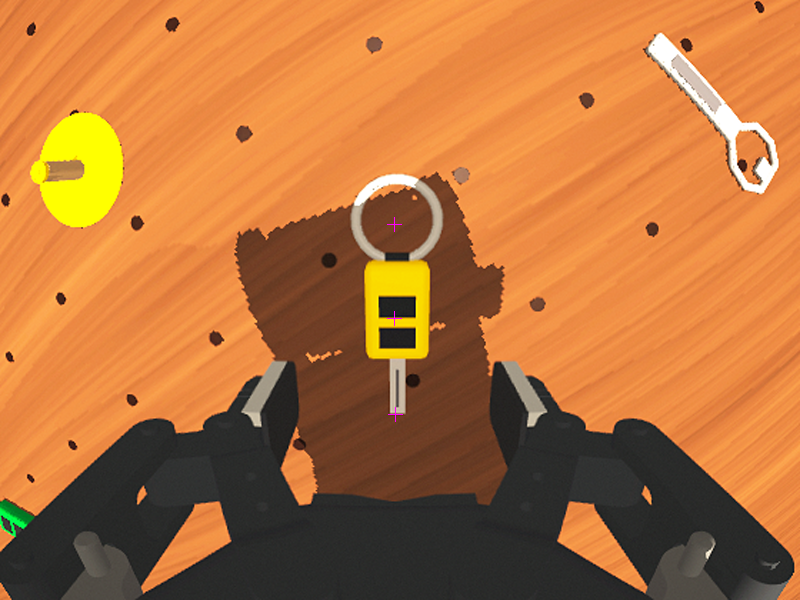

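The yellow key is aligned, with its ring at (397,219) and fob at (397,310), about 2 mm up and 1.5 mm right of the marks.

{"name": "drive_tool", "arguments": {
  "commands": [
    [0.75,[4,0.2,0.15],0],
    [0.75,[7,0.2,0.15],0],
    [0.75,[8.2,0.2,0.15],0],
    [0.75,[8.5,0.2,0.15],0],
    [0.75,[8.5,0.2,0.15],0]
  ]
}}

```text
t: 9.55
position: [0.4425, -0.0972, 0.0061]
tool_rot: [[0.007, 0.834, -0.552], [-0.0, -0.552, -0.834], [-1.0, 0.006, -0.003]]
contact_force: [-1.1, -0.9, -0.4]
finger_gap: 0.064
```

{"name": "drive_tool", "arguments": {
  "commands": [
    [0.2,[0,0,0],0],
    [0.2,[0,0,0],0],
    [0.2,[0,0,0],0],
    [0.2,[0,0,0],0],
    [0.2,[0,0,0],0],
    [0.2,[0,0,0],0]
  ],
  "grip_force": 50
}}

```text
t: 10.15
position: [0.4432, -0.0973, 0.0073]
tool_rot: [[0.009, 0.834, -0.552], [-0.001, -0.552, -0.834], [-1.0, 0.008, -0.004]]
contact_force: [-2.1, 0.2, 10.9]
finger_gap: 0.0303
```

{"name": "drive_tool", "arguments": {
  "commands": [
    [0.2,[-1,0,0],0],
    [0.2,[-4,0,0],0],
    [0.2,[-7,0,0],0],
    [0.2,[-8,0,0],0],
    [0.2,[-8,0,0],0],
    [0.2,[-8,0,0],0]
  ]
}}

```text
t: 10.75
position: [0.4422, -0.0971, 0.0867]
tool_rot: [[0.008, 0.834, -0.552], [-0.001, -0.552, -0.834], [-1.0, 0.007, -0.004]]
contact_force: [0.8, 1.0, -1.3]
finger_gap: 0.031
```

```bash
python3 - <<'E'
from h import *
s,c=wshot("w7")
t=np.array([.0041,.0449,-.0006])
plan(s,np.array([.6105,.0167,.082])-s["tool_rot"]@t,-33)
E
```

```text
t 10.75 pos [ 0.4422 -0.0971  0.0867] az -33.49 F [ 0.8  1.  -1.3] gap 0.031 j [-17.  15. 111.   0.  53. 106.]
 shift cm [  0.18   3.27 -18.72] twist -0.5
```

View pics/w7.png

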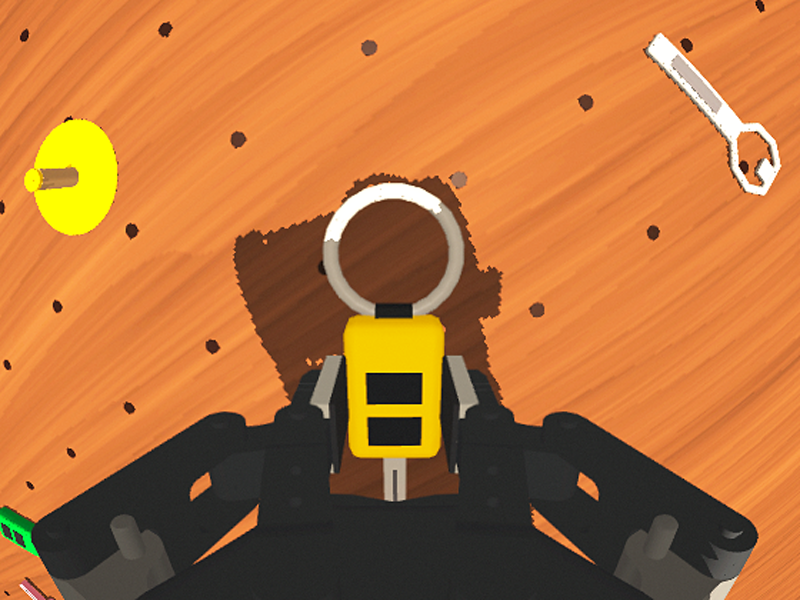

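{"name": "drive_tool", "arguments": {
  "commands": [
    [0.2,[0,3.5,-18.7],0],
    [0.2,[0,3.5,-18.7],0],
    [0.2,[0,3.5,-18.7],0],
    [0.2,[0,3.5,-18.7],0],
    [0.2,[0,3.5,-18.7],0],
    [0.2,[0,3.5,-18.7],0],
    [0.2,[0,3.5,-18.7],0]
  ]
}}

```text
t: 11.5
position: [0.5734, 0.0389, 0.0861]
tool_rot: [[0.005, 0.834, -0.552], [-0.001, -0.552, -0.834], [-1.0, 0.005, -0.002]]
contact_force: [0.2, 0.4, -1.0]
finger_gap: 0.0306
```

```bash
python3 - <<'E'
from h import *
t=ringoff("w7",(394,249),.082)
s,c=wshot("w8")
plan(s,np.array([.6105,.0167,.082])-s["tool_rot"]@t,-33)
E
```

```text
ring [ 0.4794 -0.1221  0.082 ] tool off cm [0.5  4.48 0.03]
t 11.5 pos [0.5734 0.0389 0.0861] az -33.52 F [ 0.2  0.4 -1. ] gap 0.0306 j [  0.  29.  91.  -0.  59. 124.]
 shift cm [-0.06 -0.16 -0.22] twist -0.5
```

View pics/w8.png

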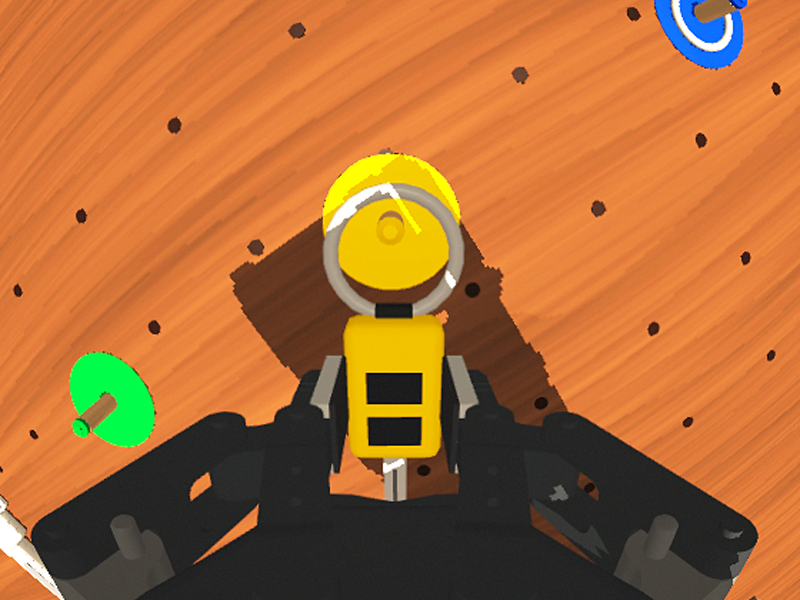

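```bash
python3 - <<'E'
from h import *
t=ringoff("w8",(390,230),.040)
E
```

```text
ring [0.6127 0.0146 0.04  ] tool off cm [ 4.64  4.59 -0.13]
```

{"name": "drive_tool", "arguments": {
  "commands": [
    [0.2,[0,0.05,-0.15],0],
    [0.2,[2,0.05,-0.15],0],
    [0.2,[4,0.05,-0.15],0],
    [0.2,[6,0.05,-0.15],0],
    [0.2,[7.4,0.05,-0.15],0],
    [0.2,[7.8,0.05,-0.15],0],
    [0.2,[7.8,0.05,-0.15],0]
  ]
}}

```text
t: 12.25
position: [0.5752, 0.0394, 0.0086]
tool_rot: [[0.005, 0.833, -0.553], [-0.001, -0.553, -0.833], [-1.0, 0.005, -0.002]]
contact_force: [-0.2, -0.9, 0.1]
finger_gap: 0.0304
```

```bash
python3 - <<'E'
from h import *
s,c=wshot("w9")
plan(s,s["position"],-33)
E
```

```text
t 12.25 pos [0.5752 0.0394 0.0086] az -33.57 F [-0.2 -0.9  0.1] gap 0.0304 j [  0.  36.  93.  -0.  51. 124.]
 shift cm [0. 0. 0.] twist -0.6
```

View pics/w9.png

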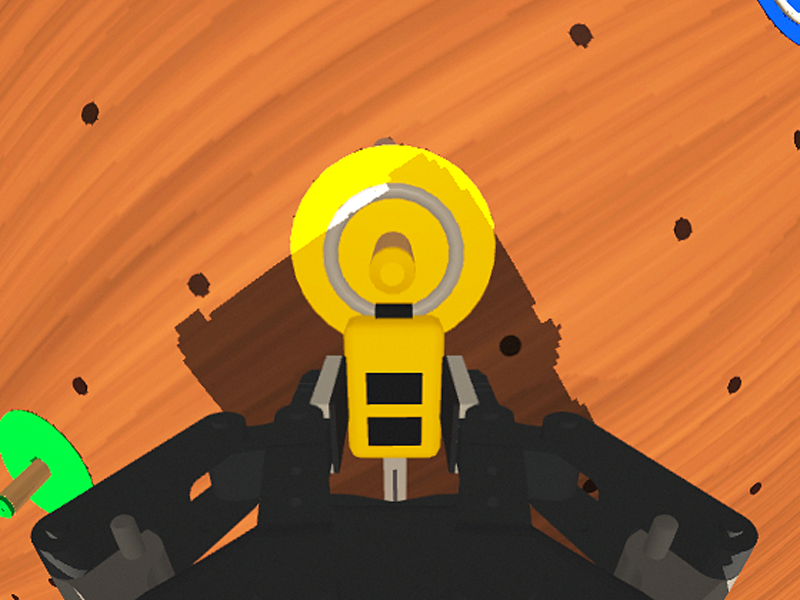

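The yellow dowel (392,245) is centred in the ring. Lowering and releasing.

{"name": "drive_tool", "arguments": {
  "commands": [
    [0.2,[0.15,0,0],0],
    [0.2,[0.15,0,0],0],
    [0.65,[0.15,0,0],0],
    [0.65,[0.15,0,0],0],
    [0.65,[0.15,0,0],0],
    [0.65,[-2,0,0],0],
    [0.65,[-6,0,0],0],
    [0.65,[-9,0,0],0]
  ]
}}

```text
t: 13.1
position: [0.5751, 0.0396, 0.1009]
tool_rot: [[0.007, 0.833, -0.553], [-0.001, -0.553, -0.833], [-1.0, 0.006, -0.003]]
contact_force: [1.3, 0.0, 0.8]
finger_gap: 0.0555
```

```bash
python3 - <<'E'
from h import *
s,c=wshot("w10")
plan(s,[.453,.3037,.12],-139.7)
E
```

```text
t 13.1 pos [0.5751 0.0396 0.1009] az -33.56 F [1.3 0.  0.8] gap 0.0555 j [  0.  28.  90.  -0.  61. 124.]
 shift cm [ -2.01 -24.76 -15.27] twist 106.1
```

View pics/w10.png

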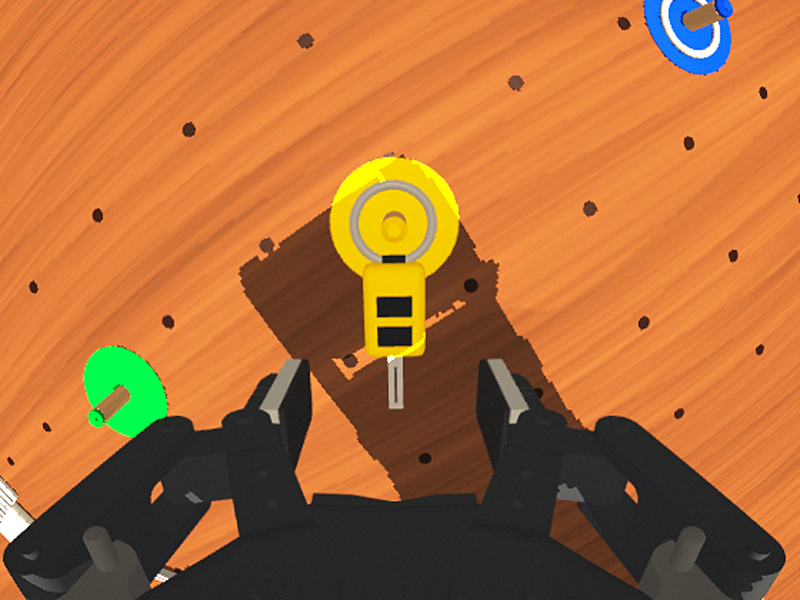

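Yellow is done. Now green, with a −254° turn in four calls to keep the camera on the ring side.

{"name": "drive_tool", "arguments": {
  "commands": [
    [0.75,[-2,-24.8,-15.3],-66],
    [0.75,[-2,-24.8,-15.3],-66],
    [0.75,[-2,-24.8,-15.3],-66],
    [0.75,[-2,-24.8,-15.3],-66],
    [0.75,[-2,-24.8,-15.3],-66],
    [0.75,[-2,-24.8,-15.3],-66],
    [0.75,[-2,-24.8,-15.3],-66],
    [0.75,[-2,-24.8,-15.3],-66]
  ]
}}

```text
t: 13.95
position: [0.454, 0.3054, 0.124]
tool_rot: [[0.014, 0.839, 0.544], [-0.0, 0.544, -0.839], [-1.0, 0.012, 0.008]]
contact_force: [-0.5, -0.8, -0.4]
finger_gap: 0.0636
```

{"name": "drive_tool", "arguments": {
  "commands": [
    [0.75,[0,0,0],-66],
    [0.75,[0,0,0],-66],
    [0.75,[0,0,0],-66],
    [0.75,[0,0,0],-66],
    [0.75,[0,0,0],-66],
    [0.75,[0,0,0],-66],
    [0.75,[0,0,0],-66],
    [0.75,[0,0,0],-66]
  ]
}}

```text
t: 14.75
position: [0.454, 0.3054, 0.1238]
tool_rot: [[0.014, -0.161, 0.987], [-0.001, 0.987, 0.161], [-1.0, -0.003, 0.014]]
contact_force: [0.7, 1.0, 0.3]
finger_gap: 0.0642
```

{"name": "drive_tool", "arguments": {
  "commands": [
    [0.75,[0,0,0],-66],
    [0.75,[0,0,0],-66],
    [0.75,[0,0,0],-66],
    [0.75,[0,0,0],-66],
    [0.75,[0,0,0],-66],
    [0.75,[0,0,0],-66],
    [0.75,[0,0,0],-66],
    [0.75,[0,0,0],-66]
  ]
}}

```text
t: 15.55
position: [0.454, 0.3054, 0.1237]
tool_rot: [[0.014, -0.969, 0.248], [-0.001, 0.248, 0.969], [-1.0, -0.014, 0.003]]
contact_force: [0.6, -0.8, 0.3]
finger_gap: 0.064
```

```bash
python3 - <<'E'
from h import *
from station import r
s=r.observe()
plan(s,[.453,.3037,.09],-139.7)
E
```

```text
t 15.55 pos [0.454  0.3054 0.1237] az 165.61 F [ 0.6 -0.8  0.3] gap 0.064 j [ 30.  23.  95.  -0.  62. -45.]
 shift cm [ 3.37  0.1  -0.2 ] twist -54.7
```

{"name": "drive_tool", "arguments": {
  "commands": [
    [0.75,[3.4,0.1,-0.2],-54.7],
    [0.75,[3.4,0.1,-0.2],-54.7],
    [0.75,[3.4,0.1,-0.2],-54.7],
    [0.75,[3.4,0.1,-0.2],-54.7],
    [0.75,[3.4,0.1,-0.2],-54.7],
    [0.75,[3.4,0.1,-0.2],-54.7],
    [0.75,[3.4,0.1,-0.2],-54.7],
    [0.75,[3.4,0.1,-0.2],-54.7]
  ]
}}

```text
t: 16.35
position: [0.453, 0.3037, 0.0896]
tool_rot: [[0.014, -0.762, -0.648], [-0.001, -0.648, 0.762], [-1.0, -0.01, -0.01]]
contact_force: [0.3, 0.3, -0.4]
finger_gap: 0.0641
```

```bash
python3 - <<'E'
from h import *
s,c=wshot("w11",[(.4187,.2746,.004),(.453,.3037,.016),(.4958,.3399,.01)])
plan(s,[.453,.3037,.09],-139.7)
E
```

```text
t 16.35 pos [0.453  0.3037 0.0896] az -139.63 F [ 0.3  0.3 -0.4] gap 0.0641 j [  30.   25.   96.   -1.   58. -100.]
 shift cm [-0.04 -0.   -0.01] twist 0.1
```

View pics/w11.png

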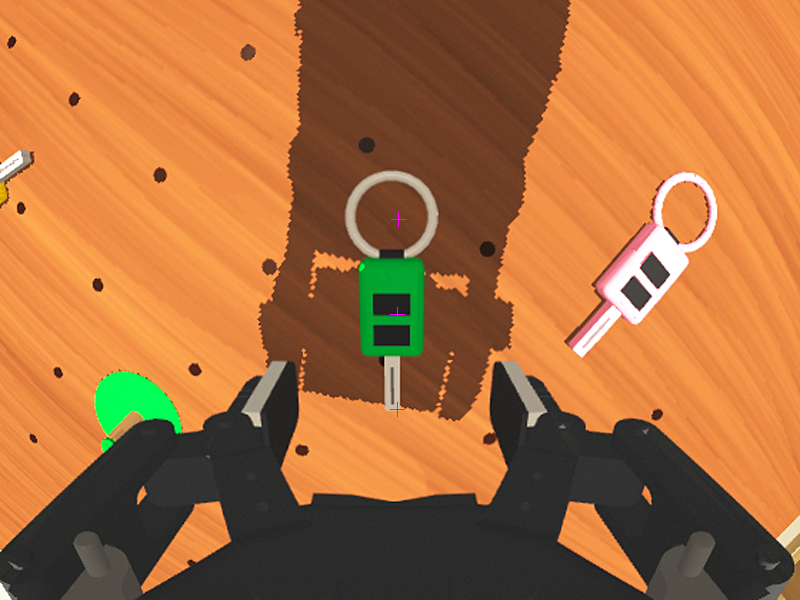

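The green key is aligned, with its ring at (391,215) and fob at (391,307). The pink look-alike at (640,270) is well clear of the fingers.

{"name": "drive_tool", "arguments": {
  "commands": [
    [0.75,[4,0.3,-0.15],0],
    [0.75,[7,0.3,-0.15],0],
    [0.75,[8.2,0.3,-0.15],0],
    [0.75,[8.4,0.3,-0.15],0],
    [0.75,[8.4,0.3,-0.15],0]
  ]
}}

```text
t: 16.9
position: [0.4533, 0.3009, 0.0064]
tool_rot: [[0.015, -0.764, -0.645], [-0.0, -0.645, 0.764], [-1.0, -0.011, -0.01]]
contact_force: [-0.6, 0.4, 1.0]
finger_gap: 0.0637
```

{"name": "drive_tool", "arguments": {
  "commands": [
    [0.2,[0,0,0],0],
    [0.2,[0,0,0],0],
    [0.2,[0,0,0],0],
    [0.2,[0,0,0],0],
    [0.2,[0,0,0],0],
    [0.2,[0,0,0],0]
  ],
  "grip_force": 50
}}

```text
t: 17.5
position: [0.4539, 0.3013, 0.0079]
tool_rot: [[0.017, -0.764, -0.645], [0.001, -0.645, 0.764], [-1.0, -0.014, -0.01]]
contact_force: [-3.3, -0.7, 9.0]
finger_gap: 0.0303
```

{"name": "drive_tool", "arguments": {
  "commands": [
    [0.2,[-1,0,0],0],
    [0.2,[-4,0,0],0],
    [0.2,[-7,0,0],0],
    [0.2,[-8,0,0],0],
    [0.2,[-8,0,0],0],
    [0.2,[-8,0,0],0]
  ]
}}

```text
t: 18.1
position: [0.4522, 0.301, 0.0873]
tool_rot: [[0.016, -0.764, -0.645], [0.001, -0.645, 0.764], [-1.0, -0.013, -0.01]]
contact_force: [0.6, -0.1, -0.6]
finger_gap: 0.0301
```

```bash
python3 - <<'E'
from h import *
s,c=wshot("w12")
t=np.array([.0045,.0449,-.0003])
plan(s,np.array([.6207,.2275,.082])-s["tool_rot"]@t,-139.7)
E
```

```text
t 18.1 pos [0.4522 0.301  0.0873] az -139.82 F [ 0.6 -0.1 -0.6] gap 0.0301 j [  30.   25.   97.   -1.   57. -100.]
 shift cm [  0.34 -12.61 -16.45] twist -0.1
```

View pics/w12.png

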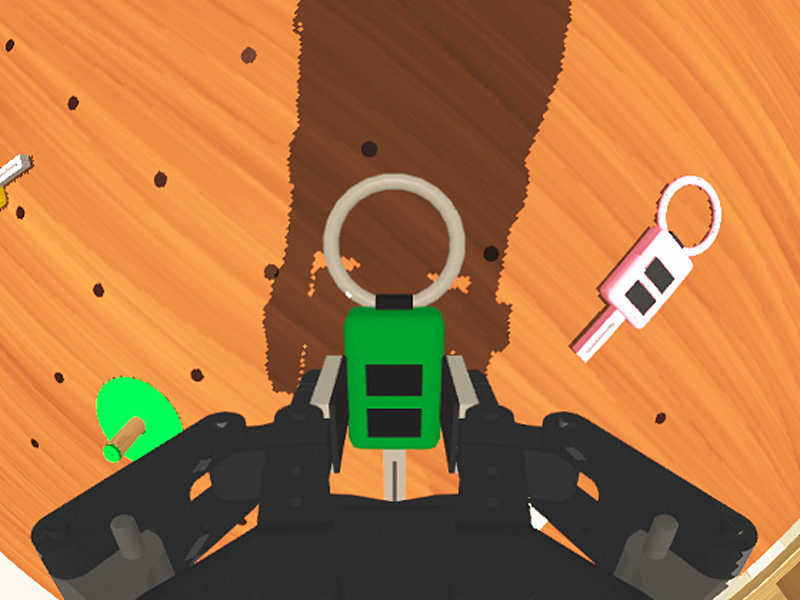

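{"name": "drive_tool", "arguments": {
  "commands": [
    [0.2,[0,-12.6,-16.4],0],
    [0.2,[0,-12.6,-16.4],0],
    [0.2,[0,-12.6,-16.4],0],
    [0.2,[0,-12.6,-16.4],0],
    [0.2,[0,-12.6,-16.4],0],
    [0.2,[0,-12.6,-16.4],0],
    [0.2,[0,-12.6,-16.4],0]
  ]
}}

```text
t: 18.85
position: [0.6528, 0.2572, 0.0886]
tool_rot: [[0.013, -0.764, -0.646], [-0.0, -0.646, 0.764], [-1.0, -0.01, -0.009]]
contact_force: [-1.1, -0.3, -0.4]
finger_gap: 0.0307
```

```bash
python3 - <<'E'
from h import *
t=ringoff("w12",(394,242),.083)
s,c=wshot("w13")
plan(s,np.array([.6207,.2275,.083])-s["tool_rot"]@t,-139.7)
E
```

```text
ring [0.4177 0.2704 0.083 ] tool off cm [ 0.37  4.61 -0.11]
t 18.85 pos [0.6528 0.2572 0.0886] az -139.79 F [-1.1 -0.3 -0.4] gap 0.0307 j [  19.   44.   67.   -0.   69. -112.]
 shift cm [ 0.15 -0.24 -0.08] twist -0.1
```

View pics/w13.png

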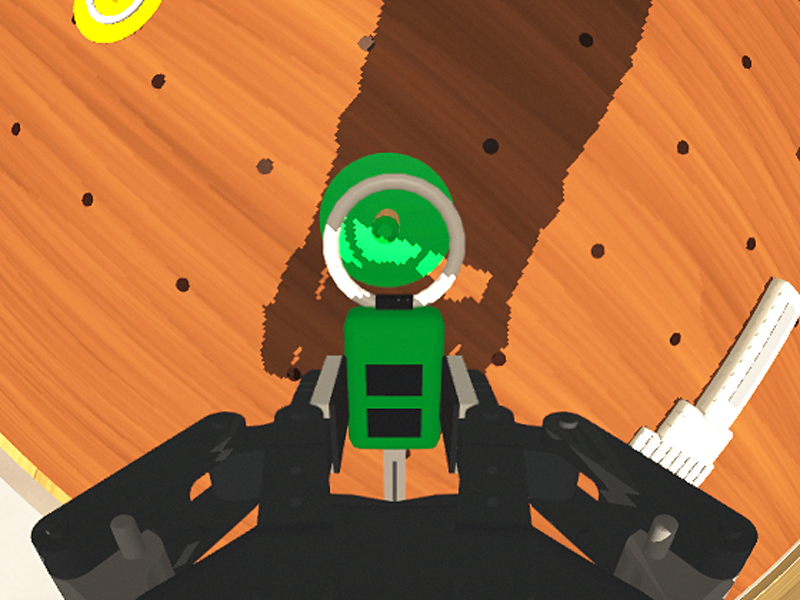

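```bash
python3 - <<'E'
from h import *
t=ringoff("w13",(385,230),.040)
t=ringoff("w13",(632,440),.018)
E
```

```text
ring [0.6224 0.2248 0.04  ] tool off cm [ 4.82  4.47 -0.47]
ring [0.6224 0.4156 0.018 ] tool off cm [ 7.01 -7.83 14.12]
```

{"name": "drive_tool", "arguments": {
  "commands": [
    [0.2,[0,-0.05,-0.3],0],
    [0.2,[2,-0.05,-0.3],0],
    [0.2,[4,-0.05,-0.3],0],
    [0.2,[6,-0.05,-0.3],0],
    [0.2,[7.4,-0.05,-0.3],0],
    [0.2,[7.9,-0.05,-0.3],0],
    [0.2,[7.9,-0.05,-0.3],0]
  ]
}}

```text
t: 19.6
position: [0.6559, 0.2557, 0.0102]
tool_rot: [[0.013, -0.763, -0.646], [-0.0, -0.646, 0.763], [-1.0, -0.01, -0.009]]
contact_force: [0.8, 0.1, -0.2]
finger_gap: 0.0302
```

```bash
python3 - <<'E'
from h import *
s,c=wshot("w14")
plan(s,s["position"],-139.7)
E
```

```text
t 19.6 pos [0.6559 0.2557 0.0102] az -139.75 F [ 0.8  0.1 -0.2] gap 0.0302 j [  18.   49.   68.   -0.   62. -112.]
 shift cm [0. 0. 0.] twist -0.0
```

View pics/w14.png

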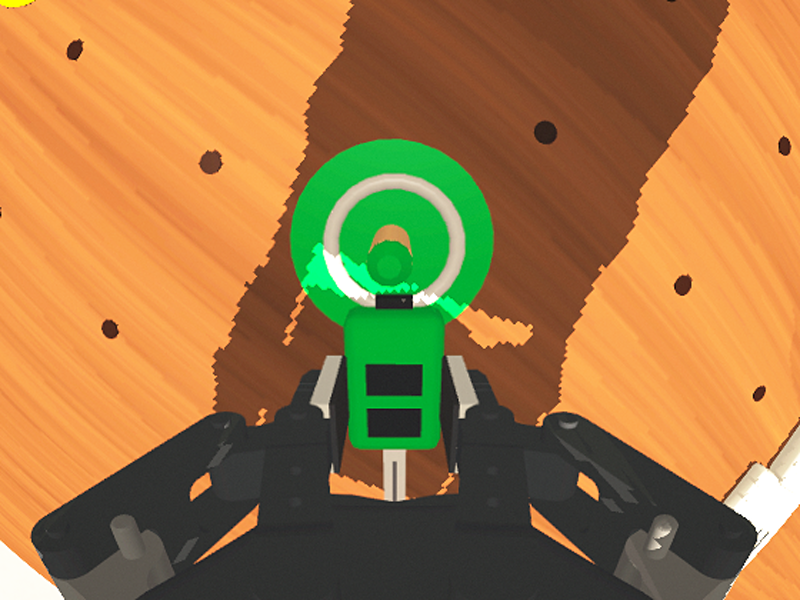

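The green dowel (391,240) is centred in the ring. Lowering 2.5 mm and releasing.

{"name": "drive_tool", "arguments": {
  "commands": [
    [0.2,[0.25,0,0],0],
    [0.2,[0.25,0,0],0],
    [0.65,[0.25,0,0],0],
    [0.65,[0.25,0,0],0],
    [0.65,[0.25,0,0],0],
    [0.65,[-2,0,0],0],
    [0.65,[-6,0,0],0],
    [0.65,[-9,0,0],0]
  ]
}}

```text
t: 20.45
position: [0.6553, 0.2558, 0.1031]
tool_rot: [[0.016, -0.763, -0.646], [0.0, -0.646, 0.763], [-1.0, -0.012, -0.01]]
contact_force: [0.2, -0.1, 0.3]
finger_gap: 0.0554
```

```bash
python3 - <<'E'
from h import *
s,c=wshot("w15")
plan(s,[.3,.45,.25],-139.7)
E
```

```text
t 20.45 pos [0.6553 0.2558 0.1031] az -139.75 F [ 0.2 -0.1  0.3] gap 0.0554 j [  18.   43.   66.   -0.   70. -112.]
 shift cm [-15.23  14.39  37.63] twist -0.1
```

View pics/w15.png

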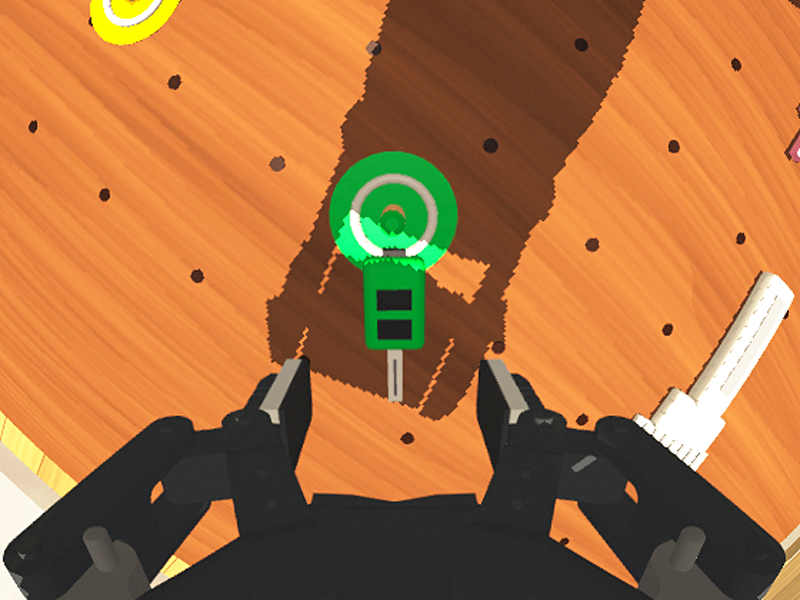

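Green is placed. Raising and swinging aside for an unobstructed top view.

{"name": "drive_tool", "arguments": {
  "commands": [
    [0.65,[-6,0,0],0],
    [0.65,[-10,5,12],0],
    [0.65,[-12,14,37],0],
    [0.65,[-12,14,37],0],
    [0.65,[-12,14,37],0],
    [0.65,[-12,14,37],0],
    [0.65,[-12,14,37],0],
    [0.65,[-12,14,37],0]
  ]
}}

```text
t: 21.3
position: [0.3536, 0.4225, 0.2142]
tool_rot: [[0.023, -0.763, -0.646], [0.003, -0.646, 0.763], [-1.0, -0.019, -0.012]]
contact_force: [0.2, 1.4, 0.0]
finger_gap: 0.0557
```

{"name": "drive_tool", "arguments": {
  "commands": [
    [0.65,[0,0,0],0],
    [0.65,[0,0,0],0],
    [0.65,[0,0,0],0]
  ]
}}

```text
t: 21.6
position: [0.3542, 0.4221, 0.214]
tool_rot: [[0.023, -0.764, -0.645], [0.003, -0.646, 0.764], [-1.0, -0.019, -0.013]]
contact_force: [-0.1, -0.5, 1.2]
finger_gap: 0.0559
```

```bash
python3 - <<'E'
from h import *
from station import r,camera
s=r.observe();print(s["t"],s["position"],s["contact_force"],np.abs(s["qd"]).max())
a=camera("top")["color"][:,:,::-1];b=camera("scene")["color"][:,:,::-1]
o=np.vstack([cv2.resize(a[140:330,80:490],(800,370),interpolation=cv2.INTER_CUBIC)]);cv2.imwrite("pics/topf.png",o)
cv2.imwrite("pics/scenef.png",cv2.resize(b,(800,600)))
E
```

```text
21.6 [0.35417769 0.42209697 0.21403477] [-0.12862905 -0.45924182  1.24150506] 0.01680576259009416
```

View pics/topf.png

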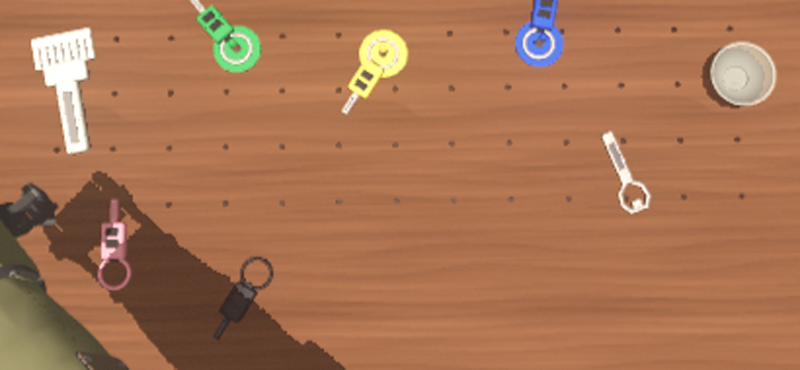

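View pics/scenef.png

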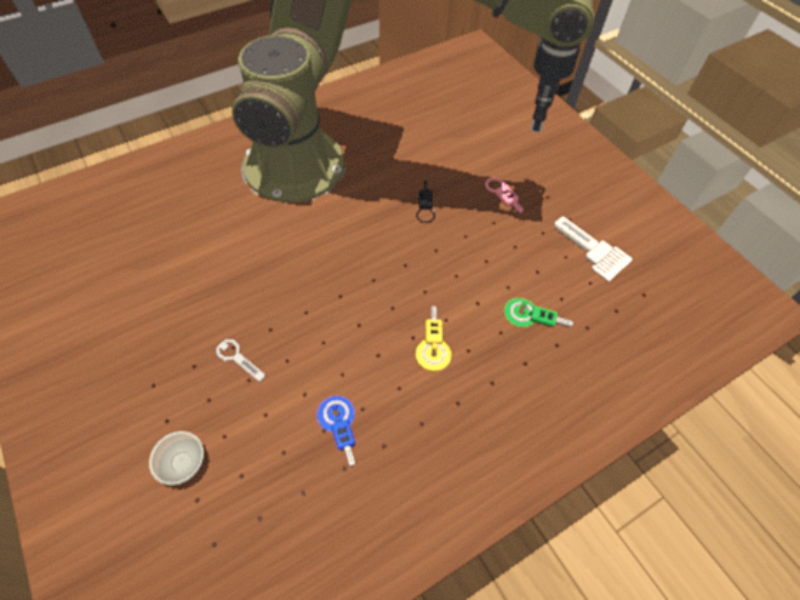

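All three rings sit round the dowels of their own colours: green (236,48), yellow (382,52) and blue (540,43) in the top crop. Everything else looks unmoved and the arm is clear.

```bash
python3 -c "
from station import r
print(r.sign_off())"
```

```text
the job is handed in; nothing more can be done
None
```

I put the blue, yellow and green keys, in that order, with their rings over the dowels of their own colours, then released them and handed the job in at about 21.7 s.

- **Final pictures:** the top and scene pictures show each dowel standing inside its ring and the keys looking flat.
- **Other objects:** the opener, scraper, bowl and the pink and black look-alikes look unmoved, judged by eye.
- **Arm at the end:** it stood at rest in free air with the gripper open, and the force reading was only about 1 N.
- **Forces:** the highest wrist reading I saw was about 12 N, at the end of a grip.
- **Disagreements:** the dowel positions from different cameras differed by 2–4 mm, within the ring's clearance of about 11 mm. The tool also tilted gradually by about 1.3°, which had no visible effect. No check failed.

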